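# Feed tins from the magazine and sort out the short-filled ones by their weight

### The job

One at a time, push the bottom tin out of the magazine with the shuttle all the way in, and pull the shuttle back so that the stack drops; feel the weight of the tin by lifting it, and stand it upright in the grey infeed tray if it weighs 300 g or more, or in the red tray if it is lighter (a tin within 30 g of that may go either way). Sort the first tin before pushing out the second, do just these two, without dropping or tipping them, and finish with the shuttle fully back and the third tin at the bottom of the magazine. Leave everything else on the table as it is.

Things in the scene. Friction and masses are not known exactly. Their poses are not given: they have to be found in the camera images.
- magazine: Fixed steel base plate, 100 wide (x), y from -167 to 263, top face 12 above the table, with a tower 76 x 76, 144 high: clear side panels, blue end panels (+-y) with a tin-high slot below. It holds three tins one upon another, standing on the plate; the top one sticks out 18. Origin on the table under the stack's axis, z up; tins are pushed out to its own -y.
- shuttle (a joint): Travel (m) of the aluminium pusher towards the magazine's -y: 0 = fully back (stop), 0.13 = fully in (stop). Starts at 0 to 0.008. From 0.012 on it pushes the bottom tin; at 0.13 the tin is at the exit and the stack rests on the pusher, dropping by one tin once it is back below 0.012. Stays where left; takes 2 to 18 N.
- knob_grip (a point): Centre of the grip of the shuttle's red upright knob: 26 diameter, 30 tall, its top 19 above this point. Moves with the shuttle. At travel 0 it is 222 from the magazine's axis on its +y side, 90 above the table.
- exit (a point): Point on the base plate's top face where a pushed-out tin stands (centre of its underside), 118.5 from the magazine's axis towards its -y. The plate is open there: no walls beside the tin.
- tin_1_center (a point): Origin at its centre, half-way up, z up. Sealed round steel tin with brass-coloured rims, 66 diameter, 50 tall; the three tins look the same, but each weighs anything from 180 to 420 g, drawn afresh every time. This one is at the bottom of the stack at the start.
- tin_2_center (a point): Origin at its centre, half-way up, z up. Sealed round steel tin with brass-coloured rims, 66 diameter, 50 tall; the three tins look the same, but each weighs anything from 180 to 420 g, drawn afresh every time. This one is second from the bottom.
- tin_3_center (a point): Origin at its centre, half-way up, z up. Sealed round steel tin with brass-coloured rims, 66 diameter, 50 tall; the three tins look the same, but each weighs anything from 180 to 420 g, drawn afresh every time. This one is at the top of the stack and must stay in the magazine.
- infeed: Fixed grey steel tray, low rim (the labeller's infeed): 240 (x) by 140 (y), rim 16 high, walls 5 thick, floor 6 above the table. Origin on the table under its centre; z up. Room for two tins along its x axis. It and the red tray may trade places.
- reject: Fixed red plastic crate tray with black slots: 240 long (x) by 140 wide (y), rim 36 high, walls 5 thick, floor 6 above the table. Origin on the table under its centre; z up. Room for two tins side by side along its x axis.
- jar_a: Bystander: amber glass jar, 68 diameter, 95 tall. Origin at its underside.
- jar_b: Bystander: amber glass jar, 68 diameter, 95 tall. Origin at its underside.
- label_roll: Bystander: roll of labels lying flat, 130 diameter, 45 tall. Origin at its underside.
- roller: Bystander: black rubber roller standing on end, 40 diameter, 115 tall. Origin at its underside.
- tape: Bystander: orange ring of tape lying flat, 90 diameter, 24 tall. Origin at its underside.
- screwdriver: Bystander: screwdriver lying on the table, about 200 long.
- lid_bin: Bystander: empty blue open bin, 90 x 120, 50 tall. Origin at its underside.
Mind the look-alikes: they are no part of the job. Leave any pink look-alike of the part that bears tin_3_center alone.

How it is judged:
By the outcome, as a careful person would: the job done as asked, in the order asked, and still so for the second after the job is handed in, with the robot touching nothing.
It also fails if it takes over 72 s, if anything falls off the work surface, if the arm or the gripper's body presses on something with over 40 N, if the wrist force passes 120 N, or if a joint passes its speed limit or range.

### The arm

A 7-joint arm with a two-finger parallel gripper is mounted at the origin on the work surface. World frame = base frame: x ahead of the robot, y to its left, z up, the work surface at z = 0. Lengths are in m, angles in rad, forces in N, time in s.
With the tool pointing down it reaches from about 0.425 to 0.925 m from the base axis. Payload 6.8 kg.
Tool frame: the origin (TCP) lies midway between the tips of the shut fingers; the grasp point (between the pads) lies 19 mm behind it; z points along the fingers, y is the direction in which the jaws open and shut (so a half turn about z gives the same grasp; the last joint's range is limited). The gripper opens to 85 mm and grips with 20 to 120 N. Pads are 22 mm wide; open, the fingers measure 114 mm over their backs; the gripper's body (76 mm by 85 mm) begins 54 mm behind the grasp point. The pads swing forward as they close: fully open they stand 13 mm farther back than shut.
Start: joints at [-0.108, 0.477, 0.022, 1.555, -0.011, 1.109, -0.083], TCP at [0.675, 0, 0.2] pointing down, gripper open.
Joint ranges: [-2.96, 2.96], [-0.34, 2.1], [-1.41, 1.46], [0.24, 2.44], [-1.37, 4.51], [0.17, 1.92], [-2.96, 2.96]. Speed limits (rad/s): [2.39, 2.39, 3.14, 3.14, 3.14, 3.14, 3.14].

### API

Orientations are given as a unit quaternion [x, y, z, w].
In Python, from cell import bot, get_image, calibration, ticket, models gives the robot as it stands.
- The arm moves only by the tool step_arm, never from a script. Its arguments are lists of equal length, an entry for each row: "grip": the opening, from -1 (shut) to 1 (fully open), so that 0 is half open; "translation": the shift along the tool's x, y, z in units of 25 mm (1.0 is 25 mm), a list of three; "rot": the turn, a rotation vector about the tool's x, y, z in units of 6 degrees (1.0 is 6 degrees), a list of three. In form: {"grip": [grip, ...], "translation": [[x, y, z], ...], "rot": [[ax, ay, az], ...]}. A call has 1 to 5 rows; each row shifts and turns the commanded pose from where the row before left it, along the tool's axes as they then stand; what a row does not reach is not made up. A row lasts 1/12 s, in which the tool goes at most 41.7 mm and 7.16 degrees, less where a joint would pass 70% of its speed; a pose out of reach is approached as far as the arm can. A call is refused whole if a number of a shift passes 1 or a number of a turn 1, either way. A call with a gripper value outside its range is refused whole. The fingers move at their own pace and stop on an object; "newtons" is the grip in N (left out, the last holds). Time passes only in rows, so rows that do not move let the fingers close. It gives the time, the measured TCP pose, the force and the opening at its end, in the units of the state.
- bot.sense(): the state, without advancing time (a new reading comes with each control period).
- get_image(name): name is "scene" or "side" or "wrist"; returns the picture (480x640x3 uint8, red, green, blue); there is no depth.
- calibration(name): a dict with "mtx" (3x3 intrinsics, pixels), "k1" (the pictures are not rectified: a ray, as slopes to the right and down, at radius r is drawn at 1 + k1 r^2 times it, then the intrinsics apply), "position" and "attitude" of the camera in the world. Camera axes: x right, y up, looking along -z (the intrinsics and any distortion apply to the point x, -y, -z); pixel columns grow to the right and rows downward; lengths in m; the calibration is good to about 2 mm. A picture is of the moment at which its call begins: read the wrist's pose just before it. calibration takes no time and is no camera call; for the wrist camera it gives the pose at the moment of the call.
- ticket.sign_off(): hands the job in, once; it reports no verdict.
Trained networks look in the newest picture that a camera, given by its name, has taken for a name from the list of things; names that differ only in an ending like _2 or _b are one class to them, and where a whole thing is asked for, a point or a joint stands for the part that bears it (a point fixed in the world has none). Each returns a list of dicts, best first, with "p" (0 to 1); they miss things now and then, are a little off and sometimes report something else, mostly with a low value. They report only what shows in the picture. A call takes as long as a camera call. They do not tell look-alikes from the thing itself.
- models.outline_of(query, camera): "region" (480x640 bool, what is visible of it) and "xy" ([column, row] as shares, 0 to 1, of the picture: columns of its width, rows of its height, amid what is visible of it).
- models.place_of(query, camera): "xy" ([column, row] as shares, 0 to 1, of the picture: columns of its width, rows of its height: a listed point, or the origin of a listed thing).
The state is a dict: "clock": time; "q": joint angles; "qd": joint speeds; "effort": joint torques, N m; "tool_pos": TCP position; "orientation": TCP orientation; "contact_force": force on the tool from outside, world axes, zero at the start; "moment": the same for the moment, N m; "grip_width": finger opening in m.
Only numpy, scipy, OpenCV 4.12 (cv2) and the standard library are available. Lean on these libraries where they do the work, as an engineer would, in place of code of your own. Each camera call takes 0.05 s, during which the arm holds its last target. There are 200 camera calls.

## Working session

There is one attempt and no reset: what is moved stays moved. The work goes in short steps, Python scripts to look and compute and a tool call to move; the robot and the scene stay as the last step left them, time stands still between calls to the robot, and variables do not carry over. Pictures are saved under pics/ and viewed, about 8 in all and at most 12, crops included, and the job is handed in when it is done.

Besides the shell and the picture viewer there is one more tool, called after "Emit:" as name(argument=value, ...) on one line, values as JSON. step_arm: Moves the arm, as the interface text tells. Its arguments: {"type":"object","properties":{"grip":{"type":"array","items":{"type":"number"}},"translation":{"type":"array","items":{"type":"array","items":{"type":"number"}}},"rot":{"type":"array","items":{"type":"array","items":{"type":"number"}}},"newtons":{"type":"number"}},"required":["grip","translation","rot"]}

```bash
ls; mkdir -p pics; cat > h.py <<'E'
import numpy as np, cv2
from scipy.spatial.transform import Rotation as R
from cell import bot, get_image, calibration, ticket, models
def ray(cam,u,v):
    c=calibration(cam);K=np.array(c["mtx"]);d=np.array([(u-K[0,2])/K[0,0],(v-K[1,2])/K[1,1]])
    s=d.copy()
    for _ in range(20): s=d/(1+c["k1"]*(s@s))
    q=c["attitude"];M=R.from_quat(q).as_matrix() if np.size(q)==4 else np.array(q)
    return np.array(c["position"]),M@np.array([s[0],-s[1],-1])
def at(cam,u,v,z):
    p,d=ray(cam,u,v);return p+d*(z-p[2])/d[2]
def proj(cam,P):
    c=calibration(cam);K=np.array(c["mtx"]);q=c["attitude"];M=R.from_quat(q).as_matrix() if np.size(q)==4 else np.array(q)
    a=M.T@(np.array(P)-c["position"]);s=np.array([a[0],-a[1]])/-a[2];s=s*(1+c["k1"]*(s@s))
    return s[0]*K[0,0]+K[0,2],s[1]*K[1,1]+K[1,2]
def save(cam,name):
    im=get_image(cam);cv2.imwrite("pics/"+name,im[:,:,::-1]);return im
E
python3 - <<'E'
from h import *
s=bot.sense();print({k:np.round(v,3) for k,v in s.items()})
for c in("scene","side"):
    save(c,c+"0.png");k=calibration(c);print(k)
    for n,z in(("magazine",0),("knob_grip",.09),("exit",.012),("infeed",0),("reject",0),("tin_3_center",.137),("jar_a",0),("label_roll",0),("roller",0),("tape",0),("lid_bin",0),("screwdriver",0.01)):
        for r in models.place_of(n,c)[:3]:
            u,v=r["xy"][0]*640,r["xy"][1]*480
            print(c,n,round(r["p"],2),round(u),round(v),at(c,u,v,z).round(3))
E
```

```text
pics
{'clock': np.float64(0.0), 'q': array([-0.108,  0.478,  0.022,  1.556, -0.011,  1.109, -0.083]), 'qd': array([ 0.001,  0.   ,  0.   ,  0.002, -0.001,  0.001,  0.001]), 'effort': array([-1.0000e-03, -5.9644e+01,  1.6080e+00, -2.8119e+01,  1.2000e-02,
        9.0000e-03,  0.0000e+00]), 'tool_pos': array([ 0.674, -0.   ,  0.199]), 'orientation': array([ 0.707,  0.707, -0.001, -0.001]), 'contact_force': array([ 0.091,  0.02 , -0.621]), 'moment': array([-0.026,  0.005,  0.019]), 'grip_width': np.float64(0.085)}
{'mtx': array([[569.64879321,   0.        , 311.09679005],
       [  0.        , 569.64879321, 231.59777612],
       [  0.        ,   0.        ,   1.        ]]), 'k1': -0.09672904711574846, 'position': array([1.19406812, 0.65913691, 1.09176517]), 'attitude': array([0.14313458, 0.34375386, 0.85207039, 0.36786116])}
scene magazine 0.58 359 283 [0.489 0.139 0.   ]
scene knob_grip 0.82 432 318 [0.515 0.357 0.09 ]
scene knob_grip 0.71 327 255 [0.534 0.073 0.09 ]
scene knob_grip 0.41 208 193 [ 0.588 -0.302  0.09 ]
scene exit 0.77 329 255 [0.48  0.03  0.012]
scene infeed 0.58 207 19
[... 1247 characters left out ...]
06 265 [0.476 0.028 0.012]
side infeed 0.57 418 419 [ 0.535 -0.381  0.   ]
side reject 0.61 355 343 [ 0.498 -0.192  0.   ]
side tin_3_center 0.9 210 171 [0.332 0.256 0.137]
side tin_3_center 0.84 295 188 [0.488 0.136 0.137]
side tin_3_center 0.64 385 258 [ 0.579 -0.124  0.137]
side jar_a 0.73 430 253 [ 0.752 -0.015  0.   ]
side jar_a 0.73 295 236 [0.488 0.137 0.   ]
side jar_a 0.72 401 224 [0.735 0.097 0.   ]
side label_roll 0.55 373 179 [0.745 0.284 0.   ]
side roller 0.37 294 238 [0.483 0.131 0.   ]
side tape 0.66 232 236 [0.352 0.184 0.   ]
side lid_bin 0.83 253 407 [ 0.276 -0.262  0.   ]
side screwdriver 0.6 474 348 [ 0.701 -0.287  0.01 ]
side screwdriver 0.21 232 234 [0.352 0.182 0.01 ]
```

View pics/scene0.png

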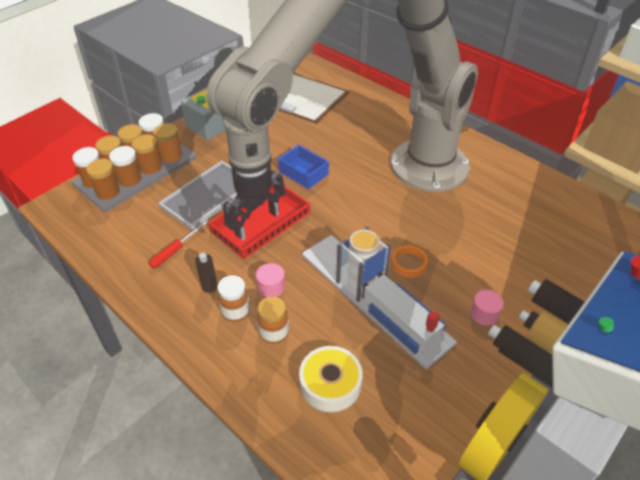

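View pics/side0.png

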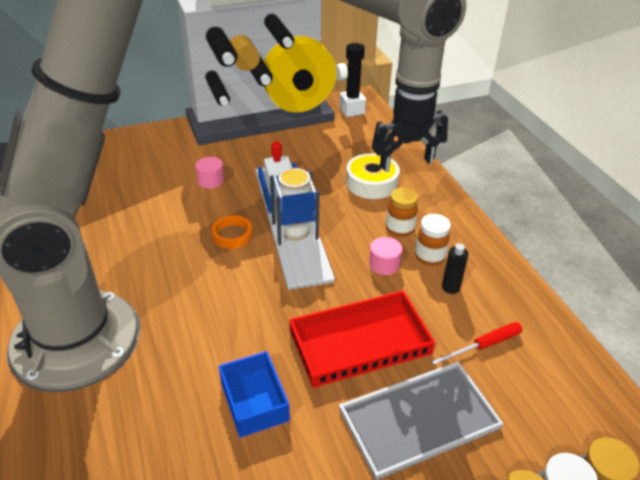

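The tower with the white-and-brass tin, at scene (363,246) and side (295,188), is the magazine. The pink cylinders at scene (270,280) and (488,307) are look-alikes, so I'll leave them alone. The red tray is the nearer one, at side (360,335). The grey infeed is at side (420,418).

```bash
cat > m.py <<'E'
from h import *
for c in("side","scene"):
    save(c,c+"1.png")
    for n,z in(("infeed",.016),("reject",.036)):
        for r in models.outline_of(n,c)[:1]:
            k=cv2.findContours(r["region"].astype(np.uint8),0,1)[0];k=max(k,key=cv2.contourArea)
            P=np.array([at(c,u,v,z)[:2] for u,v in k[:,0].astype(float)],np.float32)
            (cx,cy),(w,h),a=cv2.minAreaRect(P*1000);print(c,n,round(r["p"],2),"ctr",round(cx),round(cy),"size",round(w),round(h),"ang",round(a,1))
    for n,z in(("knob_grip",.09),):
        for r in models.place_of(n,c)[:2]: print(c,n,r["p"],at(c,r["xy"][0]*640,r["xy"][1]*480,z))
    im=cv2.imread("pics/%s1.png"%c);hsv=cv2.cvtColor(im,cv2.COLOR_BGR2HSV)
    u,v=map(int,proj(c,(.515,.36,.093)));w=im[v-30:v+30,u-30:u+30].astype(int)
    m=(w[...,2]>110)&(w[...,1]<70)&(w[...,0]<70)
    ys,xs=np.nonzero(m);print("redknob",m.sum(),xs.mean()+u-30,ys.mean()+v-30,at(c,xs.mean()+u-30,ys.mean()+v-30,.093), "model pix",u,v)
    if c=="side":
        cv2.imwrite("pics/crop.png",cv2.resize(im[130:300,220:350],None,fx=3.5,fy=3.5,interpolation=2))
E
python3 m.py
```

```text
side infeed 0.94 ctr 535 -385 size 246 149 ang 3.3
side reject 0.82 ctr 502 -206 size 165 249 ang 88.5
redknob 182 276.1098901098901 149.9835164835165 [0.51232049 0.35332675 0.093     ] model pix 276 148
scene infeed 0.96 ctr 545 -375 size 247 153 ang 2.6
scene reject 0.96 ctr 517 -178 size 170 260 ang 87.7
scene knob_grip 0.74 [0.51524791 0.36192035 0.09      ]
scene knob_grip 0.68 [0.79170684 0.04023826 0.09      ]
redknob 154 431.87012987012986 320.81168831168833 [0.52257406 0.36208213 0.093     ] model pix 433 318
```

View pics/crop.png

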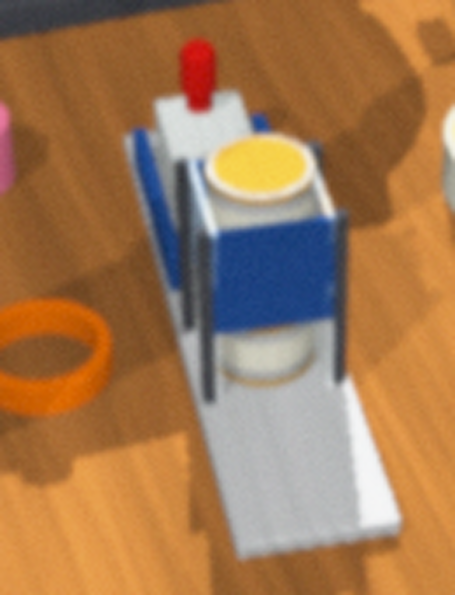

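```bash
python3 - <<'E'
from h import *
f=lambda x,y:(x/3.5+220,y/3.5+130)
for p,z in(((240,549),.012),((401,524),.012),((262,168),.162),((127,140),.012)): print(at("side",*f(*p),z).round(4))
a=np.array([.490,.1385]);
for yaw in(-5,-6.4,-8):
    d=np.array([-np.sin(np.radians(yaw)),np.cos(np.radians(yaw))]);n=np.array([d[1],-d[0]])
    print(yaw,[tuple(np.round(proj("side",[*(a+d*y+n*x),.012]),0)) for x,y in((-.05,-.167),(.05,-.167),(-.05,.263))], np.round(proj("side",[*a,.162])))
print([f(*p) for p in((240,549),(401,524),(127,140),(262,168))])
E
```

```text
[ 0.4205 -0.02    0.012 ]
[ 0.5172 -0.0323  0.012 ]
[0.4892 0.1387 0.162 ]
[0.4714 0.4    0.012 ]
-5 [(np.float64(291.0), np.float64(287.0)), (np.float64(338.0), np.float64(279.0)), (np.float64(253.0), np.float64(170.0))] [295. 178.]
-6.4 [(np.float64(289.0), np.float64(287.0)), (np.float64(336.0), np.float64(280.0)), (np.float64(255.0), np.float64(169.0))] [295. 178.]
-8 [(np.float64(287.0), np.float64(287.0)), (np.float64(334.0), np.float64(280.0)), (np.float64(258.0), np.float64(168.0))] [295. 178.]
[(288.57142857142856, 286.8571428571429), (334.57142857142856, 279.7142857142857), (256.2857142857143, 170.0), (294.8571428571429, 178.0)]
```

Emit:
step_arm(grip=[1, 1, 1, 1, 1], translation=[[1, -0.5, 0], [1, -0.5, 0], [1, -0.5, 0], [1, -0.5, 0], [1, -0.5, 0]], rot=[[0, 0, 1], [0, 0, 0], [0, 0, 0], [0, 0, 0], [0, 0, 0]])

```text
clock: 2.12
tool_pos: [0.6227, 0.1308, 0.2005]
orientation: [0.743, 0.669, 0.0, 0.0]
contact_force: [0.4, 0.5, -0.5]
grip_width: 0.0852
```

Emit:
step_arm(grip=[1, 1, 1, 1, 1], translation=[[0.95, -0.59, 0], [0.95, -0.59, 0], [0.95, -0.59, 0], [0.95, -0.59, 0], [0.95, -0.59, 0]], rot=[[0, 0, 0.17], [0, 0, 0], [0, 0, 0], [0, 0, 0], [0, 0, 0]])

```text
clock: 2.53
tool_pos: [0.5635, 0.2575, 0.2006]
orientation: [0.749, 0.662, 0.0, 0.0]
contact_force: [0.3, -0.1, -0.1]
grip_width: 0.0856
```

Emit:
step_arm(grip=[1, 1, 1, 1, 1], translation=[[0.95, -0.59, 0], [0.95, -0.59, 0], [0.95, -0.59, 0], [0.95, -0.59, 0], [0, 0, 0.5]], rot=[[0, 0, 0], [0, 0, 0], [0, 0, 0], [0, 0, 0], [0, 0, 0]])

```text
clock: 2.95
tool_pos: [0.5142, 0.3663, 0.1903]
orientation: [0.746, 0.666, 0.003, -0.002]
contact_force: [-0.5, 1.6, -0.2]
grip_width: 0.0855
```

```bash
python3 - <<'E'
from h import *
s=bot.sense();print(s["clock"],s["tool_pos"],R.from_quat(s["orientation"]).as_matrix().round(3))
im=save("wrist","w1.png");print(s["clock"])
u,v=proj("wrist",(.517,.359,.109));print(u,v,calibration("wrist"))
E
```

```text
2.95 [0.51419967 0.36634218 0.19026192] [[ 0.114  0.994  0.002]
 [ 0.994 -0.114  0.007]
 [ 0.007  0.001 -1.   ]]
2.95
325.03617683861063 239.68063128242386 {'mtx': array([[361.1006731 ,   0.        , 321.91191234],
       [  0.        , 361.1006731 , 238.49706484],
       [  0.        ,   0.        ,   1.        ]]), 'k1': 0.020645401192931425, 'position': array([0.52484807, 0.44010813, 0.35976812]), 'attitude': array([-0.15446628,  0.01023043, -0.05766901,  0.98626051])}
```

View pics/w1.png

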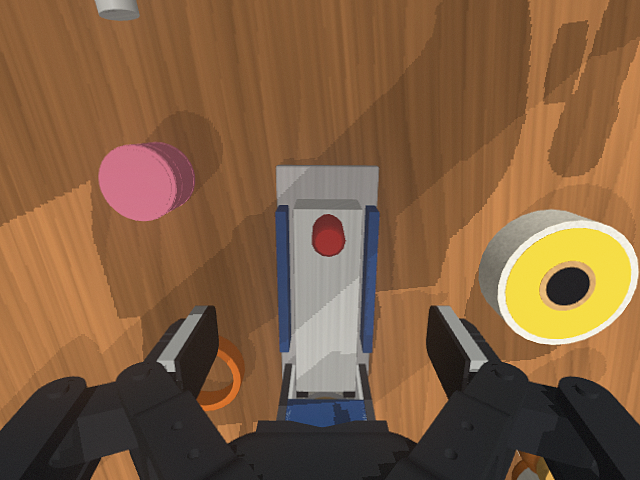

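The wrist view shows the knob's top at about (328,241), against a predicted (325,240), so it sits near x = 0.519, y = 0.358. The jaws straddle it. I'll descend part way.

Emit:
step_arm(grip=[0.6, 0.6, 0.6, 0.6, 0.6], translation=[[-0.2, 0.1, 1], [0, 0, 1], [0, 0, 0], [0, 0, 0], [0, 0, 0]], rot=[[0, 0, 0], [0, 0, 0], [0, 0, 0], [0, 0, 0], [0, 0, 0]])

```text
clock: 3.42
tool_pos: [0.5199, 0.3525, 0.1391]
orientation: [0.749, 0.662, 0.001, 0.0]
contact_force: [0.9, 0.1, 0.7]
grip_width: 0.0681
```

Emit:
step_arm(grip=[0.6, 0.6, 0.6, -1, -1], translation=[[0.22, -0.05, 0.8], [0, 0, 0.8], [0, 0, 0.76], [0, 0, 0], [0, 0, 0]], rot=[[0, 0, 0], [0, 0, 0], [0, 0, 0], [0, 0, 0], [0, 0, 0]], newtons=50)

```text
clock: 3.83
tool_pos: [0.5189, 0.3583, 0.0798]
orientation: [0.749, 0.662, 0.0, 0.0]
contact_force: [0.2, 0.3, 0.7]
grip_width: 0.0453
```

Emit:
step_arm(grip=[-1, -1, -1, -1, -1], translation=[[0, 0, 0], [0, 0, 0], [0, 0, 0], [0, 0, 0], [0, 0, 0]], rot=[[0, 0, 0], [0, 0, 0], [0, 0, 0], [0, 0, 0], [0, 0, 0]])

```text
clock: 4.25
tool_pos: [0.5188, 0.3584, 0.0796]
orientation: [0.749, 0.662, 0.001, 0.0]
contact_force: [-0.7, 0.4, 0.3]
grip_width: -0.0
```

```bash
python3 - <<'E'
from h import *
im=save("wrist","w2.png"); s=save("scene","s2.png")
a=cv2.resize(im[120:480,160:480],(400,450));b=cv2.resize(s[240:380,360:480],(400,450),interpolation=2)
cv2.imwrite("pics/c2.png",np.hstack([a,b])[:,:,::-1])
E
```

```text
(no output)
```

View pics/c2.png

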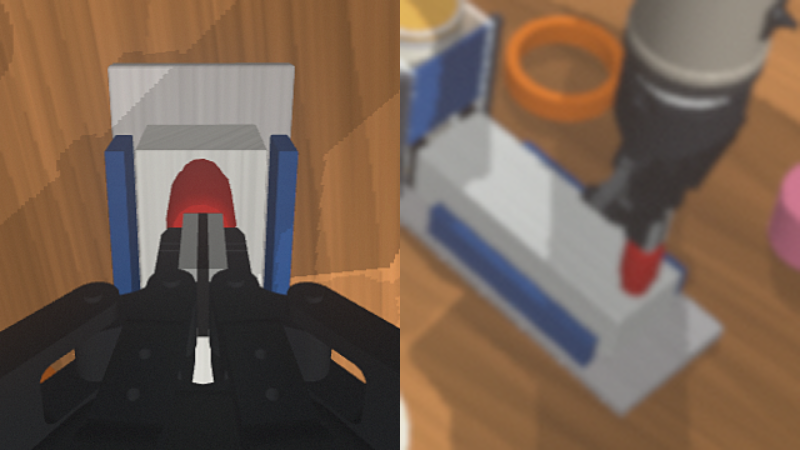

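```bash
python3 - <<'E'
from h import *
s=bot.sense();t=s["tool_pos"];print(t)
for n,P in(("tcp",t),("knobtop",(.518,.359,.109)),("knobbot",(.518,.359,.071)),("platecornerL",(.489-.05*.9925+.122*.263,.1385+.05*.122+.9925*.263,.012)),("platecornerR",(.489+.05*.9925+.122*.263,.1385-.05*.122+.9925*.263,.012))):
    for c in("wrist","scene","side"): print(n,c,np.round(proj(c,P)))
print("c2 scale: wrist u=160+x*.8, v=120+y*.8; scene u=360+(x-400)*.3, v=240+y*.311")
print(calibration("wrist")["position"])
E
```

```text
[0.51858869 0.35823264 0.07919453]
tcp wrist [320. 281.]
tcp scene [431. 322.]
tcp side [278. 153.]
knobtop wrist [318. 307.]
knobtop scene [433. 314.]
knobtop side [277. 143.]
knobbot wrist [319. 273.]
knobbot scene [430. 325.]
knobbot side [278. 156.]
platecornerL wrist [242. 182.]
platecornerL scene [456. 339.]
platecornerL side [256. 169.]
platecornerR wrist [392. 182.]
platecornerR scene [425. 364.]
platecornerR side [294. 164.]
c2 scale: wrist u=160+x*.8, v=120+y*.8; scene u=360+(x-400)*.3, v=240+y*.311
[0.52929676 0.43678634 0.25277911]
```

```bash
python3 - <<'E'
from h import *
t=bot.sense()["tool_pos"]
out=[]
for c,(x,y) in(("side",(230,110)),("scene",(385,270)),):
    im=get_image(c)[y:y+100,x:x+100];im=cv2.resize(im,(400,400),interpolation=2).copy()
    for P,col in((t,(0,255,0)),((.518,.359,.109),(255,255,0)),((.518,.359,.071),(255,0,255))):
        u,v=proj(c,P);cv2.circle(im,(int((u-x)*4),int((v-y)*4)),3,col,1)
    out.append(im)
cv2.imwrite("pics/c3.png",np.hstack(out)[:,:,::-1])
E
```

```text
(no output)
```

View pics/c3.png

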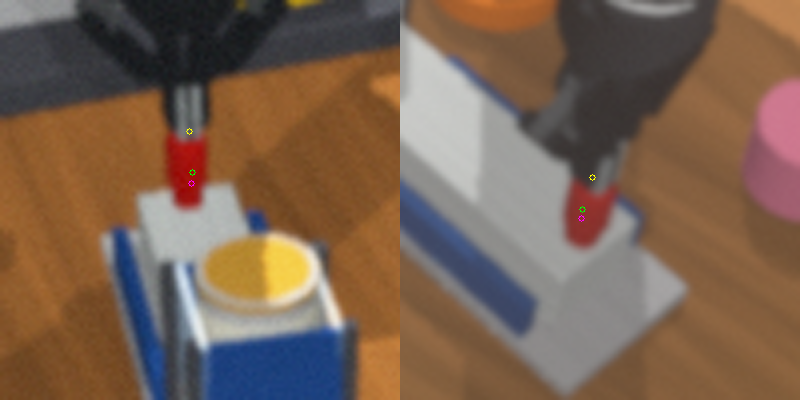

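Side and scene crops: the shut fingertips end on the knob (side pixel about (277,143)). The reported width is 0 with no contact force. I'll reopen and close in stages while watching the width.

Emit:
step_arm(grip=[0.3, 0.3, 0.3, 0.3, 0.3], translation=[[0, 0, 0], [0, 0, 0], [0, 0, 0], [0, 0, 0], [0, 0, 0]], rot=[[0, 0, 0], [0, 0, 0], [0, 0, 0], [0, 0, 0], [0, 0, 0]], newtons=20)

```text
clock: 4.87
tool_pos: [0.5184, 0.3582, 0.0789]
orientation: [0.749, 0.662, -0.0, 0.0]
contact_force: [0.0, 0.8, 0.5]
grip_width: 0.0551
```

Emit:
step_arm(grip=[-0.3, -0.4, -0.5, -0.6, -0.6], translation=[[0, 0, 0], [0, 0, 0], [0, 0, 0], [0, 0, 0], [0, 0, 0]], rot=[[0, 0, 0], [0, 0, 0], [0, 0, 0], [0, 0, 0], [0, 0, 0]])

```text
clock: 5.28
tool_pos: [0.5185, 0.3582, 0.0789]
orientation: [0.749, 0.662, 0.0, -0.0]
contact_force: [0.0, 0.9, -0.0]
grip_width: 0.017
```

```bash
python3 - <<'E'
from h import *
s=bot.sense();t=s["tool_pos"];print(s["clock"],t,s["grip_width"],s["contact_force"],s["moment"],s["orientation"])
c=calibration("wrist");print(c["position"])
im=get_image("wrist")[140:440,170:470];a=cv2.resize(im,(600,600),interpolation=2)
cv2.imwrite("pics/c4.png",a[:,:,::-1])
E
```

```text
5.2833 [0.51846359 0.35820693 0.07890515] 0.017031567269301818 [ 0.0125581   0.88999189 -0.01359406] [-0.04733029 -0.05568567 -0.03165255] [ 7.49079294e-01  6.62480347e-01  7.74057886e-06 -1.00922307e-05]
[0.52924592 0.43675514 0.25245796]
```

View pics/c4.png

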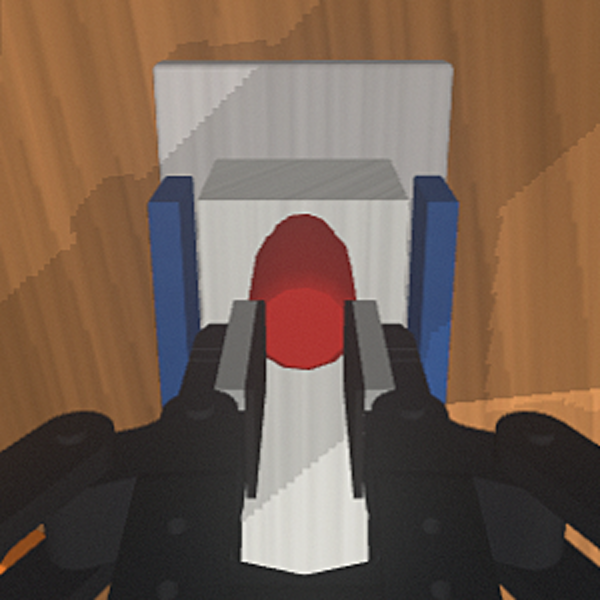

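```bash
python3 - <<'E'
from h import *
for z in(.2,.213,.23,.25,.26): print(z,[np.round(proj(c,(.6745+dx,0,z)),1) for c in("side","scene") for dx in(-.0425,.0425)])
a=cv2.imread("pics/side0.png")[80:220,350:470];b=cv2.imread("pics/scene0.png")[140:280,190:310]
cv2.imwrite("pics/c5.png",cv2.resize(np.hstack([a,b]),None,fx=3.3,fy=3.3,interpolation=2))
# triangulate pads in the current wrist view
f=lambda x,y:(170+x/2,140+y/2)
for p in((302,328),(248,300),(362,300),(240,388),(375,388)):
    P,d=ray("wrist",*f(*p));print(p,[ (P+d*(z-P[2])/d[2]).round(4)[:2] for z in(.08,.09,.109,.13)])
E
```

```text
0.2 [array([385.8, 187.7]), array([424.2, 179.4]), array([272.9, 229. ]), array([243.9, 250.2])]
0.213 [array([386.4, 182.3]), array([425. , 174.1]), array([272.6, 224.8]), array([243.3, 246.1])]
0.23 [array([387.1, 175.2]), array([426.1, 167.1]), array([272.1, 219.2]), array([242.5, 240.5])]
0.25 [array([388. , 166.7]), array([427.4, 158.6]), array([271.6, 212.6]), array([241.5, 233.9])]
0.26 [array([388.5, 162.4]), array([428.1, 154.4]), array([271.3, 209.2]), array([241.1, 230.5])]
(302, 328) [array([0.5173, 0.3453]), array([0.518 , 0.3506]), array([0.5193, 0.3607]), array([0.5208, 0.3718])]
(248, 300) [array([0.5042, 0.3552]), array([0.5057, 0.3599]), array([0.5084, 0.3689]), array([0.5115, 0.3788])]
(362, 300) [array([0.534 , 0.3515]), array([0.5337, 0.3564]), array([0.5332, 0.3658]), array([0.5326, 0.3762])]
(240, 388) [array([0.4982, 0.3292]), array([0.5   , 0.3354]), array([0.5034, 0.3473]), array([0.5072, 0.3604])]
(375, 388) [array([0.5349, 0.3247]), array([0.5345, 0.3312]), array([0.5339, 0.3435]), array([0.5332, 0.3572])]
```

View pics/c5.png

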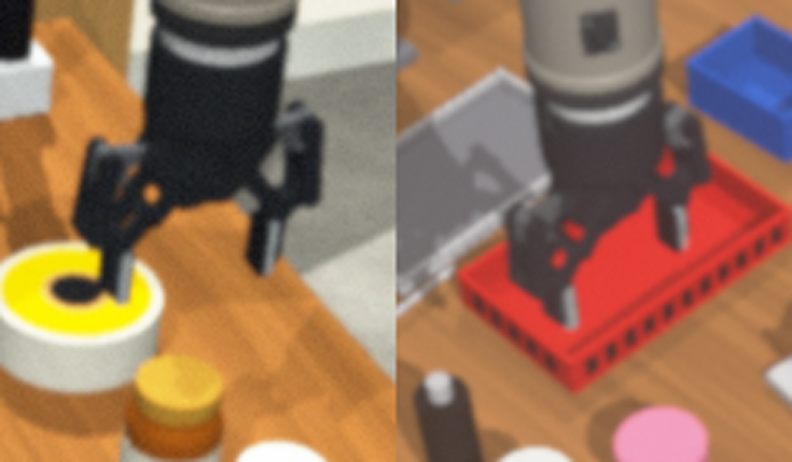

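Comparing the first pictures with the projections, the real fingertips sit about 25 mm higher than the reported TCP. The fingers therefore closed just above the knob, whose position is confirmed. I'll open, go 26 mm lower and close.

Emit:
step_arm(grip=[0.5, 0.5, 0.5, 0.5, 0.5], translation=[[0, 0, 0], [0, 0, 0], [0, 0, 0], [0, 0, 0.5], [0, 0, 0.5]], rot=[[0, 0, 0], [0, 0, 0], [0, 0, 0], [0, 0, 0], [0, 0, 0]], newtons=60)

```text
clock: 5.75
tool_pos: [0.519, 0.3586, 0.0536]
orientation: [0.749, 0.662, 0.001, 0.0]
contact_force: [0.0, 0.8, -0.3]
grip_width: 0.064
```

Emit:
step_arm(grip=[-1, -1, -1, -1, -1], translation=[[0, 0, 0], [0, 0, 0], [0, 0, 0], [0, 0, 0], [0, 0, 0]], rot=[[0, 0, 0], [0, 0, 0], [0, 0, 0], [0, 0, 0], [0, 0, 0]])

```text
clock: 6.17
tool_pos: [0.5181, 0.3584, 0.0539]
orientation: [0.749, 0.663, -0.0, -0.0]
contact_force: [-0.8, 0.2, -2.2]
grip_width: 0.0237
```

Emit:
step_arm(grip=[-1, -1, -1, -1, -1], translation=[[-0.6, 0, 0], [-0.7, 0, 0], [-0.8, 0, 0], [-0.8, 0, 0], [-0.8, 0, 0]], rot=[[0, 0, 0], [0, 0, 0], [0, 0, 0], [0, 0, 0], [0, 0, 0]])

```text
clock: 6.58
tool_pos: [0.5073, 0.2686, 0.0539]
orientation: [0.748, 0.663, 0.002, -0.001]
contact_force: [1.7, 5.3, -8.3]
grip_width: 0.0237
```

Emit:
step_arm(grip=[-1, -1, -1, -1, -1], translation=[[-0.6, 0, 0], [-0.5, 0, 0], [-0.1, 0, 0], [0, 0, 0], [0, 0, 0]], rot=[[0, 0, 0], [0, 0, 0], [0, 0, 0], [0, 0, 0], [0, 0, 0]])

```text
clock: 7.0
tool_pos: [0.5033, 0.2358, 0.0539]
orientation: [0.749, 0.662, -0.001, 0.0]
contact_force: [-0.7, -1.2, -2.1]
grip_width: 0.0239
```

Emit:
step_arm(grip=[-1, -1, -1, -1, -1], translation=[[-0.15, 0, 0], [-0.15, 0, 0], [-0.1, 0, 0], [0, 0, 0], [0, 0, 0]], rot=[[0, 0, 0], [0, 0, 0], [0, 0, 0], [0, 0, 0], [0, 0, 0]])

```text
clock: 7.42
tool_pos: [0.5031, 0.2338, 0.054]
orientation: [0.748, 0.664, 0.004, -0.002]
contact_force: [4.6, 16.2, -16.3]
grip_width: 0.0239
```

Emit:
step_arm(grip=[-1, -1, -1], translation=[[-0.15, 0, 0], [-0.1, 0, 0], [0, 0, 0]], rot=[[0, 0, 0], [0, 0, 0], [0, 0, 0]])

```text
clock: 7.67
tool_pos: [0.5033, 0.234, 0.0541]
orientation: [0.746, 0.665, 0.008, -0.004]
contact_force: [8.2, 31.4, -29.0]
grip_width: 0.0239
```

Travel stopped with the force rising to 31 N, so the shuttle is fully in. Pulling back.

Emit:
step_arm(grip=[-1, -1, -1, -1, -1], translation=[[0.65, 0, 0], [0.7, 0, 0], [0.8, 0, 0], [0.8, 0, 0], [0.8, 0, 0]], rot=[[0, 0, 0], [0, 0, 0], [0, 0, 0], [0, 0, 0], [0, 0, 0]])

```text
clock: 8.08
tool_pos: [0.5124, 0.3122, 0.0538]
orientation: [0.749, 0.662, -0.002, 0.001]
contact_force: [-2.7, -4.2, 1.5]
grip_width: 0.0238
```

Emit:
step_arm(grip=[-1, -1, -1, -1, -1], translation=[[0.8, 0, 0], [0.7, 0, 0], [0.4, 0, 0], [0.3, 0, 0], [0, 0, 0]], rot=[[0, 0, 0], [0, 0, 0], [0, 0, 0], [0, 0, 0], [0, 0, 0]])

```text
clock: 8.5
tool_pos: [0.5185, 0.3624, 0.0538]
orientation: [0.75, 0.662, -0.005, 0.002]
contact_force: [-8.9, -13.2, 12.9]
grip_width: 0.0236
```

Emit:
step_arm(grip=[-1, -1, -1], translation=[[0.2, 0, 0], [0.1, 0, 0], [0, 0, 0]], rot=[[0, 0, 0], [0, 0, 0], [0, 0, 0]])

```text
clock: 8.75
tool_pos: [0.5184, 0.3621, 0.0537]
orientation: [0.751, 0.66, -0.01, 0.005]
contact_force: [-15.4, -30.1, 25.0]
grip_width: 0.0238
```

Emit:
step_arm(grip=[-1, -1, 0.5, 0.5, 0.5], translation=[[-0.5, 0, 0], [-0.15, 0, 0], [0, 0, 0], [0, 0, 0], [0, 0, 0]], rot=[[0, 0, 0], [0, 0, 0], [0, 0, 0], [0, 0, 0], [0, 0, 0]])

```text
clock: 9.17
tool_pos: [0.5197, 0.3605, 0.0546]
orientation: [0.749, 0.663, 0.001, 0.0]
contact_force: [0.1, 0.4, 0.6]
grip_width: 0.0592
```

Emit:
step_arm(grip=[1, 1, 1, 1, 1], translation=[[0, 0, -1], [0, 0, -1], [0, 0, -1], [0, 0, -1], [-0.5, 0, -1]], rot=[[0, 0, 0], [0, 0, 0], [0, 0, 0], [0, 0, 0], [0, 0, 0]])

```text
clock: 9.58
tool_pos: [0.5171, 0.3505, 0.1807]
orientation: [0.748, 0.664, 0.002, -0.001]
contact_force: [0.2, 0.5, -0.4]
grip_width: 0.0853
```

Emit:
step_arm(grip=[1, 1, 1, 1, 1], translation=[[-1, 0, -0.5], [-1, 0, 0], [-1, 0, 0], [-1, 0, 0], [-1, 0, 0]], rot=[[0, 0, 0], [0, 0, 0], [0, 0, 0], [0, 0, 0], [0, 0, 0]])

```text
clock: 10.0
tool_pos: [0.5024, 0.2226, 0.1922]
orientation: [0.749, 0.663, 0.001, 0.0]
contact_force: [1.2, -0.2, 1.0]
grip_width: 0.0854
```

Emit:
step_arm(grip=[1, 1, 1, 1, 1], translation=[[-1, 0, 0], [-1, 0, 0], [-1, 0, 0], [-1, 0, 0], [-1, 0, 0]], rot=[[0, 0, 0], [0, 0, 0], [0, 0, 0], [0, 0, 0], [0, 0, 0]])

```text
clock: 10.42
tool_pos: [0.4873, 0.0983, 0.1921]
orientation: [0.749, 0.663, 0.001, 0.0]
contact_force: [0.2, -0.2, 0.4]
grip_width: 0.0855
```

Emit:
step_arm(grip=[1, 1, 1, 1, 1], translation=[[-1, 0, 0], [-1, 0, 0], [-1, -0.05, 0], [0, 0, 0], [0, 0, 0]], rot=[[0, 0, 0], [0, 0, 0], [0, 0, 0], [0, 0, 0], [0, 0, 0]])

```text
clock: 10.83
tool_pos: [0.4769, 0.0236, 0.192]
orientation: [0.75, 0.661, 0.001, 0.001]
contact_force: [0.1, 0.6, 0.0]
grip_width: 0.0853
```

```bash
python3 - <<'E'
from h import *
s=bot.sense();print(s["clock"],s["tool_pos"],s["contact_force"])
im=save("wrist","w6.png")
for n in("tin_1_center",):
    for r in models.place_of(n,"wrist")[:4]: u,v=r["xy"][0]*640,r["xy"][1]*480;print(n,r["p"],u,v,at("wrist",u,v,.037))
    for c in("side","scene"):
        get_image(c)
        for r in models.place_of(n,c)[:5]: u,v=r["xy"][0]*640,r["xy"][1]*480;print(c,r["p"],u,v,at(c,u,v,.037))
print(proj("wrist",(.478,.026,.062)))
E
```

```text
10.8333 [0.47689853 0.02362632 0.19201546] [0.12690015 0.64266052 0.04620601]
tin_1_center 0.79 318.08 202.512 [0.47551561 0.03443597 0.037     ]
side 0.66 305.408 257.184 [0.47370515 0.02740591 0.037     ]
scene 0.93 329.91999999999996 247.00799999999998 [0.47550156 0.02887353 0.037     ]
scene 0.21 328.12800000000004 253.2 [0.49382081 0.0395082  0.037     ]
(np.float64(322.6640421123175), np.float64(217.77764265089417))
```

View pics/w6.png

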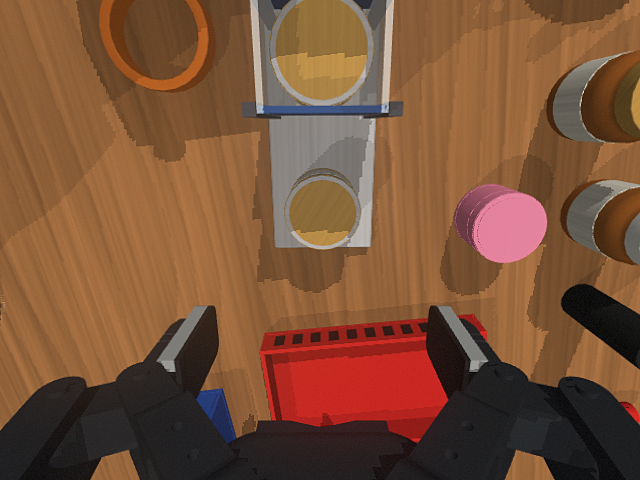

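The wrist picture shows tin 1 on the exit, with its top centre at (323,212). That puts it near (0.477, 0.029). The second tin's cap is in the tower, and the pink look-alike is at (500,225), clear of the jaws.

Emit:
step_arm(grip=[1, 1, 1, 1, 1], translation=[[0.18, 0, 1], [0, 0, 1], [0, 0, 1], [0, 0, 1], [0, 0, 1]], rot=[[0, 0, 0], [0, 0, 0], [0, 0, 0], [0, 0, 0], [0, 0, 0]])

```text
clock: 11.55
tool_pos: [0.477, 0.0299, 0.0654]
orientation: [0.749, 0.663, 0.0, 0.0]
contact_force: [0.2, 0.7, 0.3]
grip_width: 0.0853
```

Emit:
step_arm(grip=[1, 1, 1, 1, 1], translation=[[0, 0, 0.8], [0, 0, 0.8], [0, 0, 0.6], [0, 0, 0.4], [0, 0, 0]], rot=[[0, 0, 0], [0, 0, 0], [0, 0, 0], [0, 0, 0], [0, 0, 0]])

```text
clock: 11.97
tool_pos: [0.4754, 0.0294, -0.0003]
orientation: [0.749, 0.663, -0.001, -0.001]
contact_force: [-0.8, 0.6, 0.2]
grip_width: 0.0853
```

Emit:
step_arm(grip=[0.4, 0.4, 0.4, 0.4, 0.4], translation=[[0, 0, 0], [0, 0, 0], [0, 0, 0], [0, 0, 0], [0, 0, 0]], rot=[[0, 0, 0], [0, 0, 0], [0, 0, 0], [0, 0, 0], [0, 0, 0]], newtons=25)

```text
clock: 12.38
tool_pos: [0.4776, 0.0294, 0.0024]
orientation: [0.749, 0.662, 0.001, 0.0]
contact_force: [-1.4, 0.4, 5.3]
grip_width: 0.0653
```

Emit:
step_arm(grip=[-1, -1, -1, -1, -1], translation=[[0, 0, 0], [0, 0, 0], [0, 0, -0.4], [0, 0, -1], [0, 0, -1]], rot=[[0, 0, 0], [0, 0, 0], [0, 0, 0], [0, 0, 0], [0, 0, 0]], newtons=50)

```text
clock: 12.8
tool_pos: [0.4751, 0.0287, 0.0616]
orientation: [0.749, 0.662, -0.001, -0.001]
contact_force: [0.5, 0.3, -3.9]
grip_width: 0.0643
```

Emit:
step_arm(grip=[-1, -1, -1, -1], translation=[[0, 0, -0.6], [0, 0, 0], [0, 0, 0], [0, 0, 0]], rot=[[0, 0, 0], [0, 0, 0], [0, 0, 0], [0, 0, 0]])

```text
clock: 13.13
tool_pos: [0.4757, 0.0289, 0.0756]
orientation: [0.749, 0.662, -0.001, -0.0]
contact_force: [0.5, -0.7, -4.2]
grip_width: 0.0646
```

```bash
cat > weigh.py <<'E'
from h import *
F=[];E=[]
for i in range(20):
    get_image("wrist");s=bot.sense();F.append(s["contact_force"]);E.append(s["effort"])
F=np.array(F);print(s["clock"],s["tool_pos"],s["grip_width"]);print("F",F.mean(0).round(3),F.std(0).round(2),"eff",np.mean(E,0).round(3),np.std(E,0).round(3))
E
python3 weigh.py
```

```text
14.1333 [0.47669557 0.02911292 0.0764234 ] 0.06417739879605332
F [ 0.082  0.131 -3.64 ] [0.38 0.44 0.37] eff [ 2.0000e-03 -4.3506e+01  1.4050e+00 -2.0896e+01  1.4000e-02  6.0000e-03
  0.0000e+00] [0.003 0.251 0.011 0.085 0.    0.007 0.   ]
```

About 371 g, so this one goes to the grey infeed. I'll work out the move with a small planner script.

```bash
cat > plan.py <<'E'
import sys
from h import *
x,y,z,psi,n=map(float,sys.argv[1:6]);n=int(n)
s=bot.sense();q=s["orientation"];p0=np.degrees(2*np.arctan2(q[1],q[0]));t=s["tool_pos"]
d=(np.array([x,y,z])-t)/n;r=-(psi-p0)/n   # turn about tool z (down)
print("from",t.round(4),"psi",p0.round(1),"rot/row units",round(r/6,3))
a=np.radians(p0)
for i in range(n):
    X=np.array([np.cos(a),np.sin(a),0]);Y=np.array([np.sin(a),-np.cos(a),0])
    print([round(float(v)/.025,2) for v in(d@X,d@Y,-d[2])],end=","+("\n" if i%5==4 else " "))
    a-=np.radians(r)
print()
E
python3 plan.py .594 -.379 .07 3 18
```

```text
from [0.4767 0.0291 0.0764] psi 83.0 rot/row units 0.741
[-0.87, 0.37, 0.01], [-0.84, 0.44, 0.01], [-0.8, 0.5, 0.01], [-0.76, 0.56, 0.01], [-0.71, 0.62, 0.01],
[-0.66, 0.67, 0.01], [-0.61, 0.72, 0.01], [-0.55, 0.76, 0.01], [-0.49, 0.81, 0.01], [-0.43, 0.84, 0.01],
[-0.36, 0.87, 0.01], [-0.29, 0.9, 0.01], [-0.22, 0.92, 0.01], [-0.15, 0.93, 0.01], [-0.08, 0.94, 0.01],
[-0.0, 0.94, 0.01], [0.07, 0.94, 0.01], [0.14, 0.93, 0.01],
```

Emit:
step_arm(grip=[-1, -1, -1, -1, -1], translation=[[-0.87, 0.37, 0], [-0.84, 0.44, 0], [-0.8, 0.5, 0], [-0.76, 0.56, 0], [-0.71, 0.62, 0]], rot=[[0, 0, 0.74], [0, 0, 0.74], [0, 0, 0.74], [0, 0, 0.74], [0, 0, 0.74]])

```text
clock: 14.55
tool_pos: [0.5097, -0.0854, 0.0765]
orientation: [0.864, 0.504, 0.0, 0.0]
contact_force: [-0.7, 0.1, -4.4]
grip_width: 0.0646
```

Emit:
step_arm(grip=[-1, -1, -1, -1, -1], translation=[[-0.66, 0.67, 0], [-0.61, 0.72, 0], [-0.55, 0.76, 0], [-0.49, 0.81, 0], [-0.43, 0.84, 0]], rot=[[0, 0, 0.74], [0, 0, 0.74], [0, 0, 0.74], [0, 0, 0.74], [0, 0, 0.74]])

```text
clock: 14.97
tool_pos: [0.5425, -0.199, 0.0763]
orientation: [0.945, 0.328, -0.0, -0.0]
contact_force: [-0.2, 0.4, -4.0]
grip_width: 0.0643
```

Emit:
step_arm(grip=[-1, -1, -1, -1, -1], translation=[[-0.36, 0.87, 0], [-0.29, 0.9, 0], [-0.22, 0.92, 0], [-0.15, 0.93, 0], [-0.08, 0.94, 0]], rot=[[0, 0, 0.74], [0, 0, 0.74], [0, 0, 0.74], [0, 0, 0.74], [0, 0, 0.74]])

```text
clock: 15.38
tool_pos: [0.5752, -0.3121, 0.0761]
orientation: [0.99, 0.14, -0.0, -0.0]
contact_force: [-0.0, 0.6, -3.0]
grip_width: 0.0647
```

Emit:
step_arm(grip=[-1, -1, -1, -1, -1], translation=[[0, 0.94, 0], [0.07, 0.94, 0], [0.14, 0.93, 0], [0, 0, 0], [0, 0, 0]], rot=[[0, 0, 0.74], [0, 0, 0.74], [0, 0, 0.74], [0, 0, 0], [0, 0, 0]])

```text
clock: 15.8
tool_pos: [0.594, -0.3805, 0.0758]
orientation: [1.0, 0.026, -0.0, 0.0]
contact_force: [0.2, 0.6, -3.2]
grip_width: 0.0644
```

```bash
python3 - <<'E'
from h import *
s=bot.sense();print(s["clock"],s["tool_pos"],s["orientation"],s["contact_force"])
for c in("scene","side"):
    im=save(c,c+"7.png")
    for r in models.place_of("infeed",c)[:1]: u,v=r["xy"][0]*640,r["xy"][1]*480;print(r["p"],at(c,u,v,0))
o=[]
for c in("scene","side"):
    im=cv2.imread("pics/%s7.png"%c)
    u,v=map(int,proj(c,(.539,-.381,0)));u=min(max(u,100),540);v=min(v,380);k=im[v-100:v+100,u-100:u+100].copy();k=cv2.resize(k,None,fx=2,fy=2)
    A=np.radians(3)
    for dx,dy in((-.12,-.07),(.12,-.07),(.12,.07),(-.12,.07)):
        P=(.539+dx*np.cos(A)-dy*np.sin(A),-.381+dx*np.sin(A)+dy*np.cos(A),.016);a,b=proj(c,P);cv2.circle(k,(int((a-u+100)*2),int((b-v+100)*2)),3,(0,255,0),1)
    o.append(k);print(c,u,v)
cv2.imwrite("pics/c7.png",np.hstack(o))
E
```

```text
15.8 [ 0.59401769 -0.38050319  0.07582563] [ 9.99673721e-01  2.55354231e-02 -4.87061816e-04  3.95280272e-04] [ 0.23121943  0.6083295  -3.20539471]
0.79 [ 0.5424348  -0.37780959  0.        ]
0.61 [ 0.53494611 -0.37909497  0.        ]
scene 207 194
side 419 380
```

View pics/c7.png

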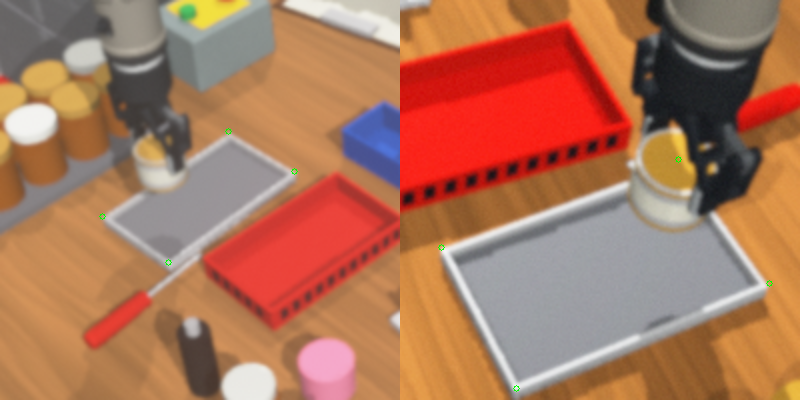

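The grey tray matches the model to within a couple of pixels, and the tin hangs level over its +x half. Lowering.

Emit:
step_arm(grip=[-1, -1, -1, -1, -1], translation=[[0, 0, 0.8], [0, 0, 0.8], [0, 0, 0.7], [0, 0, 0.4], [0, 0, 0.2]], rot=[[0, 0, 0], [0, 0, 0], [0, 0, 0], [0, 0, 0], [0, 0, 0]])

```text
clock: 16.42
tool_pos: [0.594, -0.3769, 0.0022]
orientation: [1.0, 0.027, -0.001, -0.001]
contact_force: [-0.6, 0.2, -3.6]
grip_width: 0.0645
```

Emit:
step_arm(grip=[-1, -1, -1], translation=[[0, 0, 0.1], [0, 0, 0.1], [0, 0, 0]], rot=[[0, 0, 0], [0, 0, 0], [0, 0, 0]])

```text
clock: 16.67
tool_pos: [0.5951, -0.3789, -0.0005]
orientation: [1.0, 0.027, 0.0, 0.0]
contact_force: [-0.8, 0.4, -3.6]
grip_width: 0.0645
```

Emit:
step_arm(grip=[-1, -1, -1, -1], translation=[[0, 0, 0.08], [0, 0, 0.06], [0, 0, 0.06], [0, 0, 0]], rot=[[0, 0, 0], [0, 0, 0], [0, 0, 0], [0, 0, 0]])

```text
clock: 17.0
tool_pos: [0.5954, -0.3791, -0.0033]
orientation: [1.0, 0.027, 0.001, 0.0]
contact_force: [-5.1, 4.1, 12.2]
grip_width: 0.0645
```

Emit:
step_arm(grip=[-1, 0.75, 0.75, 0.75, 0.75], translation=[[0, 0, -0.08], [0, 0, 0], [0, 0, 0], [0, 0, 0], [0, 0, -0.2]], rot=[[0, 0, 0], [0, 0, 0], [0, 0, 0], [0, 0, 0], [0, 0, 0]])

```text
clock: 17.42
tool_pos: [0.5942, -0.3783, 0.0001]
orientation: [1.0, 0.027, -0.001, -0.0]
contact_force: [-0.4, 0.2, -0.2]
grip_width: 0.075
```

Emit:
step_arm(grip=[0.75, 0.75, 0.75, 0.75, 0.75], translation=[[0, 0, -0.5], [0, 0, -1], [0, 0, -1], [0, 0, -1], [0, 0, -1]], rot=[[0, 0, 0], [0, 0, 0], [0, 0, 0], [0, 0, 0], [0, 0, 0]])

```text
clock: 17.83
tool_pos: [0.5948, -0.379, 0.1158]
orientation: [1.0, 0.027, 0.0, 0.0]
contact_force: [0.3, -0.2, -0.6]
grip_width: 0.0745
```

```bash
python3 - <<'E'
from h import *
s=bot.sense();print(s["clock"],s["tool_pos"],s["contact_force"],s["grip_width"])
for c in("scene","side"):
    save(c,c+"8.png")
    for r in models.place_of("tin_1_center",c)[:5]: u,v=r["xy"][0]*640,r["xy"][1]*480;print(c,round(r["p"],2),round(u),round(v),"z.031",at(c,u,v,.031).round(3),"z.037",at(c,u,v,.037).round(3))
E
python3 plan.py .5187 .359 .19 83 30
```

```text
17.8333 [ 0.59475258 -0.37896948  0.11582276] [ 0.34937194 -0.17731169 -0.56730617] 0.07448548220522282
scene 0.59 194 199 z.031 [ 0.595 -0.367  0.031] z.037 [ 0.598 -0.361  0.037]
scene 0.57 273 328 z.031 [0.738 0.098 0.031] z.037 [0.741 0.101 0.037]
side 0.59 449 397 z.031 [ 0.593 -0.378  0.031] z.037 [ 0.59  -0.381  0.037]
from [ 0.5953 -0.3791  0.1152] psi 3.1 rot/row units -0.444
[-0.05, -0.99, -0.1], [-0.0, -0.99, -0.1], [0.04, -0.99, -0.1], [0.09, -0.99, -0.1], [0.13, -0.98, -0.1],
[0.18, -0.97, -0.1], [0.22, -0.96, -0.1], [0.27, -0.95, -0.1], [0.31, -0.94, -0.1], [0.36, -0.92, -0.1],
[0.4, -0.91, -0.1], [0.44, -0.89, -0.1], [0.48, -0.86, -0.1], [0.52, -0.84, -0.1], [0.56, -0.82, -0.1],
[0.6, -0.79, -0.1], [0.63, -0.76, -0.1], [0.67, -0.73, -0.1], [0.7, -0.7, -0.1], [0.73, -0.67, -0.1],
[0.76, -0.63, -0.1], [0.79, -0.59, -0.1], [0.82, -0.56, -0.1], [0.84, -0.52, -0.1], [0.87, -0.48, -0.1],
[0.89, -0.44, -0.1], [0.91, -0.4, -0.1], [0.92, -0.35, -0.1], [0.94, -0.31, -0.1], [0.95, -0.27, -0.1],
```

Tin 1 stands in the infeed near (0.594, -0.378), and both cameras agree on that. Back to the knob.

Emit:
step_arm(grip=[1, 1, 1, 1, 1], translation=[[-0.05, -0.99, -0.3], [0, -0.99, -0.3], [0.04, -0.99, -0.3], [0.09, -0.99, -0.3], [0.13, -0.98, -0.3]], rot=[[0, 0, -0.444], [0, 0, -0.444], [0, 0, -0.444], [0, 0, -0.444], [0, 0, -0.444]])

```text
clock: 18.45
tool_pos: [0.5808, -0.2539, 0.1501]
orientation: [0.99, 0.144, -0.001, -0.001]
contact_force: [0.3, -0.3, -0.5]
grip_width: 0.0854
```

Emit:
step_arm(grip=[1, 1, 1, 1, 1], translation=[[0.18, -0.97, -0.3], [0.22, -0.96, -0.3], [0.27, -0.95, -0.3], [0.31, -0.94, -0.3], [0.36, -0.92, -0.3]], rot=[[0, 0, -0.444], [0, 0, -0.444], [0, 0, -0.444], [0, 0, -0.444], [0, 0, -0.444]])

```text
clock: 18.87
tool_pos: [0.5679, -0.1313, 0.1877]
orientation: [0.966, 0.257, -0.001, -0.0]
contact_force: [0.2, 0.1, -0.7]
grip_width: 0.0853
```

Emit:
step_arm(grip=[1, 1, 1, 1, 1], translation=[[0.4, -0.91, 0], [0.44, -0.89, 0], [0.48, -0.86, 0], [0.52, -0.84, 0], [0.56, -0.82, 0]], rot=[[0, 0, -0.444], [0, 0, -0.444], [0, 0, -0.444], [0, 0, -0.444], [0, 0, -0.444]])

```text
clock: 19.28
tool_pos: [0.5551, -0.0084, 0.1875]
orientation: [0.93, 0.368, -0.001, -0.0]
contact_force: [0.1, -0.4, 0.6]
grip_width: 0.0849
```

Emit:
step_arm(grip=[1, 1, 1, 1, 1], translation=[[0.6, -0.79, 0], [0.63, -0.76, 0], [0.67, -0.73, 0], [0.7, -0.7, 0], [0.73, -0.67, 0]], rot=[[0, 0, -0.444], [0, 0, -0.444], [0, 0, -0.444], [0, 0, -0.444], [0, 0, -0.444]])

```text
clock: 19.7
tool_pos: [0.5422, 0.1145, 0.1875]
orientation: [0.881, 0.473, -0.001, -0.0]
contact_force: [-0.1, 0.2, 0.9]
grip_width: 0.0855
```

Emit:
step_arm(grip=[1, 1, 1, 1, 1], translation=[[0.76, -0.63, 0], [0.79, -0.59, 0], [0.82, -0.56, 0], [0.84, -0.52, 0], [0.87, -0.48, 0]], rot=[[0, 0, -0.444], [0, 0, -0.444], [0, 0, -0.444], [0, 0, -0.444], [0, 0, -0.444]])

```text
clock: 20.12
tool_pos: [0.5295, 0.2374, 0.1874]
orientation: [0.82, 0.572, -0.001, -0.0]
contact_force: [1.1, -0.1, -0.0]
grip_width: 0.0853
```

Emit:
step_arm(grip=[0.6, 0.6, 0.6, 0.6, 0.6], translation=[[0.89, -0.44, 0], [0.91, -0.4, 0], [0.92, -0.35, 0], [0.94, -0.31, 0], [0.95, -0.27, 0]], rot=[[0, 0, -0.444], [0, 0, -0.444], [0, 0, -0.444], [0, 0, -0.444], [0, 0, -0.444]])

```text
clock: 20.53
tool_pos: [0.5171, 0.3617, 0.1881]
orientation: [0.748, 0.664, -0.0, -0.0]
contact_force: [0.7, -0.6, -0.2]
grip_width: 0.0683
```

Emit:
step_arm(grip=[0.6, 0.6, 0.6], translation=[[0, 0, 0.6], [0, 0, 0.6], [0, 0, 0]], rot=[[0, 0, 0], [0, 0, 0], [0, 0, 0]])

```text
clock: 20.78
tool_pos: [0.5155, 0.3598, 0.1551]
orientation: [0.748, 0.664, -0.003, -0.0]
contact_force: [-0.7, 0.2, -0.9]
grip_width: 0.0683
```

```bash
python3 plan.py .5187 .361 .0535 83.2 5
```

```text
from [0.5155 0.3598 0.1551] psi 83.1 rot/row units -0.002
[0.01, 0.02, 0.81], [0.01, 0.02, 0.81], [0.01, 0.02, 0.81], [0.01, 0.02, 0.81], [0.01, 0.02, 0.81],
```

Emit:
step_arm(grip=[0.6, 0.6, 0.6, 0.6, 0.6], translation=[[0.01, 0.02, 0.81], [0.01, 0.02, 0.81], [0.01, 0.02, 0.81], [0.01, 0.02, 0.81], [0.01, 0.02, 0.81]], rot=[[0, 0, 0], [0, 0, 0], [0, 0, 0], [0, 0, 0], [0, 0, 0]], newtons=60)

```text
clock: 21.2
tool_pos: [0.5207, 0.361, 0.0568]
orientation: [0.749, 0.663, 0.0, 0.0]
contact_force: [-0.4, 0.6, -0.8]
grip_width: 0.0683
```

Emit:
step_arm(grip=[0.6, -1, -1, -1, -1], translation=[[0, 0, 0], [0, 0, 0], [0, 0, 0], [0, 0, 0], [0, 0, 0]], rot=[[0, 0, 0], [0, 0, 0], [0, 0, 0], [0, 0, 0], [0, 0, 0]])

```text
clock: 21.62
tool_pos: [0.5186, 0.3623, 0.0592]
orientation: [0.749, 0.663, -0.0, -0.001]
contact_force: [-7.0, -0.1, 3.1]
grip_width: 0.0235
```

Emit:
step_arm(grip=[-1, -1, -1, -1, -1], translation=[[0, 0, 0], [-0.6, 0, 0], [-0.7, 0, 0], [-0.8, 0, 0], [-0.8, 0, 0]], rot=[[0, 0, 0], [0, 0, 0], [0, 0, 0], [0, 0, 0], [0, 0, 0]])

```text
clock: 22.03
tool_pos: [0.5102, 0.2925, 0.0593]
orientation: [0.748, 0.664, 0.002, -0.002]
contact_force: [-6.2, 5.4, 5.2]
grip_width: 0.0233
```

Emit:
step_arm(grip=[-1, -1, -1, -1, -1], translation=[[-0.7, -0.08, 0], [-0.6, 0, 0], [-0.5, 0, 0], [-0.3, 0, 0], [-0.2, 0, 0]], rot=[[0, 0, 0], [0, 0, 0], [0, 0, 0], [0, 0, 0], [0, 0, 0]])

```text
clock: 22.45
tool_pos: [0.5038, 0.2384, 0.0594]
orientation: [0.748, 0.663, 0.005, -0.002]
contact_force: [1.6, 25.7, -6.7]
grip_width: 0.0235
```

Emit:
step_arm(grip=[-1, -1, -1, -1], translation=[[-0.2, 0, 0], [-0.15, 0, 0], [-0.1, 0, 0], [0, 0, 0]], rot=[[0, 0, 0], [0, 0, 0], [0, 0, 0], [0, 0, 0]])

```text
clock: 22.78
tool_pos: [0.5039, 0.2387, 0.0595]
orientation: [0.746, 0.666, 0.012, -0.005]
contact_force: [7.7, 39.9, -18.7]
grip_width: 0.0232
```

```bash
python3 - <<'E'
from h import *
for c in("side","scene"):
    im=save(c,c+"9.png")
    for r in models.place_of("tin_1_center",c)[:4]: u,v=r["xy"][0]*640,r["xy"][1]*480;print(c,round(r["p"],2),u,v,at(c,u,v,.037).round(4))
    for y in(.234,.2387):
        print("knob bottom proj",y,np.round(proj(c,(.5035,y,.07)),1))
    u,v=map(int,proj(c,(.5035,.236,.09)));w=im[v-25:v+25,u-25:u+25].astype(int);m=(w[...,0]>110)&(w[...,1]<70)&(w[...,2]<70);ys,xs=np.nonzero(m);print("red",xs.mean()+u-25,xs.min()+u-25,xs.max()+u-25,ys.min()+v-25,ys.max()+v-25)
# side4: compare with tin 1 at exit using earlier picture geometry
a=cv2.imread("pics/side9.png")[120:320,220:370];b=cv2.imread("pics/scene9.png")[200:400,280:430]
cv2.imwrite("pics/c9.png",cv2.resize(np.hstack([a,b]),None,fx=2.6,fy=2.6,interpolation=2))
print(bot.sense()["tool_pos"],bot.sense()["contact_force"])
E
```

```text
side 0.58 448.70399999999995 395.61600000000004 [ 0.5903 -0.3785  0.037 ]
knob bottom proj 0.234 [288.1 186.1]
knob bottom proj 0.2387 [287.5 185. ]
red 286.45454545454544 282 290 171 173
scene 0.65 194.496 195.696 [ 0.5885 -0.3703  0.037 ]
knob bottom proj 0.234 [388.9 289.7]
knob bottom proj 0.2387 [390.6 290.9]
red 392.44615384615383 387 396 278 295
[0.50389482 0.2386592  0.05953978] [  6.18029174  39.2750779  -19.00029287]
```

View pics/c9.png

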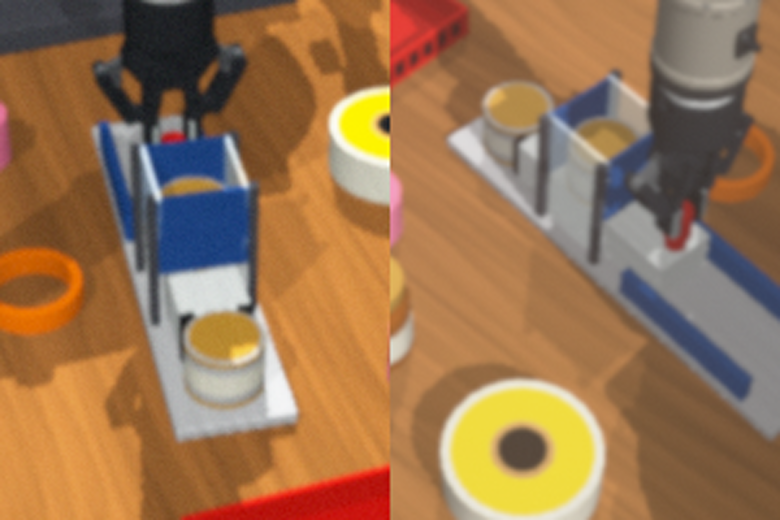

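```bash
python3 - <<'E'
from h import *
print(at("side",306.5,248.8,.062),at("scene",328.8,240.4,.062))
# compare the pusher knob and tin top with previous exit tin: segment brass colour
for c,n,p in(("side","side9.png",(306,249)),("scene","scene9.png",(329,240))):
    im=cv2.imread("pics/"+n);h=cv2.cvtColor(im,cv2.COLOR_BGR2HSV);u,v=p;w=h[v-22:v+22,u-22:u+22]
    m=((w[...,0]>14)&(w[...,0]<32)&(w[...,1]>110)).astype(np.uint8);k,l,st,ce=cv2.connectedComponentsWithStats(m);i=1+np.argmax(st[1:,4]);print(c,st[i],ce[i]+[u-22,v-22],at(c,*(ce[i]+[u-22,v-22]),.062))
E
```

```text
[0.47546623 0.02554978 0.062     ] [0.47814292 0.02703811 0.062     ]
side [  9  13  27  18 377] [305.87002653 248.76392573] [0.47426887 0.02608761 0.062     ]
scene [ 11  14  22  17 277] [328.63176895 240.28519856] [0.47814029 0.02647541 0.062     ]
```

Tin 2's top is at about (0.476, 0.026), on the exit as the first one was. The force rises to 40 N without motion, so the shuttle is fully in. Pulling back.

Emit:
step_arm(grip=[-1, -1, -1, -1, -1], translation=[[0.7, 0, 0], [0.7, 0, 0], [0.8, 0, 0], [0.8, 0, 0], [0.8, 0, 0]], rot=[[0, 0, 0], [0, 0, 0], [0, 0, 0], [0, 0, 0], [0, 0, 0]])

```text
clock: 23.4
tool_pos: [0.5129, 0.3149, 0.0592]
orientation: [0.749, 0.662, -0.0, 0.0]
contact_force: [-4.5, -3.3, 13.1]
grip_width: 0.0237
```

Emit:
step_arm(grip=[-1, -1, -1, -1, -1], translation=[[0.8, 0, 0], [0.6, 0, 0], [0.4, 0, 0], [0.3, 0, 0], [0.1, 0, 0]], rot=[[0, 0, 0], [0, 0, 0], [0, 0, 0], [0, 0, 0], [0, 0, 0]])

```text
clock: 23.82
tool_pos: [0.5192, 0.3673, 0.0591]
orientation: [0.749, 0.662, -0.002, 0.001]
contact_force: [-9.0, -12.9, 20.1]
grip_width: 0.0233
```

Emit:
step_arm(grip=[-1, -1, -1], translation=[[0.2, 0, 0], [0.1, 0, 0], [0, 0, 0]], rot=[[0, 0, 0], [0, 0, 0], [0, 0, 0]])

```text
clock: 24.07
tool_pos: [0.5191, 0.367, 0.059]
orientation: [0.75, 0.661, -0.007, 0.003]
contact_force: [-14.0, -22.7, 29.0]
grip_width: 0.0236
```

Emit:
step_arm(grip=[-1, -1, 0.6, 0.6, 0.6], translation=[[-0.25, 0, 0], [-0.05, 0, 0], [0, 0, 0], [0, 0, 0], [0, 0, 0]], rot=[[0, 0, 0], [0, 0, 0], [0, 0, 0], [0, 0, 0], [0, 0, 0]])

```text
clock: 24.48
tool_pos: [0.5198, 0.3694, 0.0575]
orientation: [0.749, 0.662, 0.0, 0.0]
contact_force: [0.1, -0.2, 0.2]
grip_width: 0.0589
```

Emit:
step_arm(grip=[1, 1, 1, 1, 1], translation=[[0, 0, -1], [0, 0, -1], [0, 0, -1], [0, 0, -1], [-0.5, 0, -1]], rot=[[0, 0, 0], [0, 0, 0], [0, 0, 0], [0, 0, 0], [0, 0, 0]])

```text
clock: 24.9
tool_pos: [0.5174, 0.3597, 0.1833]
orientation: [0.748, 0.664, 0.001, -0.001]
contact_force: [0.8, -0.1, 0.4]
grip_width: 0.0854
```

```bash
python3 plan.py .477 .0275 .192 83.2 14
```

```text
from [0.5174 0.3597 0.1833] psi 83.2 rot/row units -0.001
[-0.96, -0.0, -0.02], [-0.96, -0.0, -0.02], [-0.96, -0.0, -0.02], [-0.96, -0.0, -0.02], [-0.96, -0.0, -0.02],
[-0.96, -0.0, -0.02], [-0.96, -0.0, -0.02], [-0.96, -0.0, -0.02], [-0.96, -0.0, -0.02], [-0.96, -0.0, -0.02],
[-0.96, -0.0, -0.02], [-0.96, -0.0, -0.02], [-0.96, -0.0, -0.02], [-0.96, -0.0, -0.02],
```

Emit:
step_arm(grip=[1, 1, 1, 1, 1], translation=[[-0.96, 0, 0], [-0.96, 0, 0], [-0.96, 0, 0], [-0.96, 0, 0], [-0.96, 0, 0]], rot=[[0, 0, 0], [0, 0, 0], [0, 0, 0], [0, 0, 0], [0, 0, 0]])

```text
clock: 25.32
tool_pos: [0.5031, 0.2369, 0.1822]
orientation: [0.749, 0.663, 0.0, 0.0]
contact_force: [-0.4, -0.3, 1.0]
grip_width: 0.0849
```

Emit:
step_arm(grip=[1, 1, 1, 1, 1], translation=[[-0.96, 0, 0], [-0.96, 0, 0], [-0.96, 0, 0], [-0.96, 0, 0], [-0.96, 0, 0]], rot=[[0, 0, 0], [0, 0, 0], [0, 0, 0], [0, 0, 0], [0, 0, 0]])

```text
clock: 25.73
tool_pos: [0.4884, 0.1177, 0.1822]
orientation: [0.749, 0.663, 0.0, 0.0]
contact_force: [0.7, 0.6, -0.0]
grip_width: 0.0852
```

Emit:
step_arm(grip=[1, 1, 1, 1, 1], translation=[[-0.96, 0, 0], [-0.96, 0, 0], [-0.96, 0, 0], [-0.96, 0, 0], [0, 0, 0]], rot=[[0, 0, 0], [0, 0, 0], [0, 0, 0], [0, 0, 0], [0, 0, 0]])

```text
clock: 26.15
tool_pos: [0.4761, 0.0183, 0.1822]
orientation: [0.751, 0.66, -0.001, 0.001]
contact_force: [-0.6, 0.5, -0.3]
grip_width: 0.0853
```

```bash
python3 - <<'E'
from h import *
im=save("wrist","w10.png")
for n,zs in(("tin_1_center",(.037,)),("reject",(0,)),("tin_3_center",(.037,))):
    for r in models.place_of(n,"wrist")[:3]: u,v=r["xy"][0]*640,r["xy"][1]*480;print(n,round(r["p"],2),round(u),round(v),at("wrist",u,v,zs[0]).round(4))
h=cv2.cvtColor(im,cv2.COLOR_RGB2HSV)[120:300,200:400];m=((h[...,0]>14)&(h[...,0]<32)&(h[...,1]>110)).astype(np.uint8)
k,l,st,ce=cv2.connectedComponentsWithStats(m)
for i in range(1,k):
    if st[i,4]>800:print(st[i],ce[i]+[200,120],at("wrist",*(ce[i]+[200,120]),.062))
E
python3 weigh.py; python3 plan.py .477 .0275 .000 83.2 9
```

```text
reject 0.7 371 373 [ 0.5103 -0.1825  0.    ]
reject 0.67 322 203 [0.4782 0.0258 0.    ]
tin_3_center 0.95 323 60 [0.4939 0.1494 0.037 ]
tin_3_center 0.75 503 218 [0.6408 0.0007 0.037 ]
[  89   56   69   68 3662] [322.74194429 209.32878209] [0.4798856  0.03452421 0.062     ]
27.35 [0.47674975 0.02358173 0.18216885] 0.08535772216533347
F [ 0.073 -0.017 -0.035] [0.52 0.47 0.42] eff [ 2.7000e-02 -3.6168e+01  1.1430e+00 -2.5233e+01  1.2000e-02  1.0000e-03
 -1.0000e-03] [0.137 0.068 0.084 0.019 0.007 0.002 0.002]
from [0.4767 0.0236 0.1822] psi 83.0 rot/row units -0.004
[0.02, -0.0, 0.81], [0.02, -0.0, 0.81], [0.02, -0.0, 0.81], [0.02, -0.0, 0.81], [0.02, -0.0, 0.81],
[0.02, -0.0, 0.81], [0.02, -0.0, 0.81], [0.02, -0.0, 0.81], [0.02, -0.0, 0.81],
```

Emit:
step_arm(grip=[1, 1, 1, 1, 1], translation=[[0.03, 0, 0.9], [0.03, 0, 0.9], [0.03, 0, 0.9], [0.03, 0, 0.9], [0.03, 0, 0.9]], rot=[[0, 0, 0], [0, 0, 0], [0, 0, 0], [0, 0, 0], [0, 0, 0]])

```text
clock: 27.77
tool_pos: [0.4774, 0.0274, 0.0688]
orientation: [0.749, 0.663, 0.0, 0.0]
contact_force: [0.3, -0.7, 1.0]
grip_width: 0.0855
```

Emit:
step_arm(grip=[1, 1, 1, 1, 1], translation=[[0, 0, 0.8], [0, 0, 0.8], [0, 0, 0.6], [0, 0, 0.5], [0, 0, 0]], rot=[[0, 0, 0], [0, 0, 0], [0, 0, 0], [0, 0, 0], [0, 0, 0]])

```text
clock: 28.18
tool_pos: [0.4756, 0.0272, 0.0001]
orientation: [0.749, 0.663, -0.002, -0.001]
contact_force: [0.1, -0.7, -0.2]
grip_width: 0.0853
```

Emit:
step_arm(grip=[0.4, 0.4, 0.4, 0.4, 0.4], translation=[[0, 0, 0], [0, 0, 0], [0, 0, 0], [0, 0, 0], [0, 0, 0]], rot=[[0, 0, 0], [0, 0, 0], [0, 0, 0], [0, 0, 0], [0, 0, 0]], newtons=25)

```text
clock: 28.6
tool_pos: [0.4778, 0.0274, 0.0029]
orientation: [0.749, 0.662, 0.001, 0.0]
contact_force: [-0.3, 0.0, 3.4]
grip_width: 0.0651
```

Emit:
step_arm(grip=[-1, -1, -1, -1, -1], translation=[[0, 0, 0], [0, 0, 0], [0, 0, -0.4], [0, 0, -1], [0, 0, -1]], rot=[[0, 0, 0], [0, 0, 0], [0, 0, 0], [0, 0, 0], [0, 0, 0]], newtons=50)

```text
clock: 29.02
tool_pos: [0.4759, 0.0271, 0.0627]
orientation: [0.749, 0.662, -0.001, -0.001]
contact_force: [1.3, 0.6, -1.7]
grip_width: 0.0645
```

Emit:
step_arm(grip=[-1, -1, -1, -1, -1], translation=[[0, 0, -0.7], [0, 0, 0], [0, 0, 0], [0, 0, 0], [0, 0, 0]], rot=[[0, 0, 0], [0, 0, 0], [0, 0, 0], [0, 0, 0], [0, 0, 0]])

```text
clock: 29.43
tool_pos: [0.4761, 0.0272, 0.0786]
orientation: [0.749, 0.663, -0.001, -0.001]
contact_force: [0.6, 0.9, -2.6]
grip_width: 0.0646
```

```bash
python3 weigh.py; echo red; python3 plan.py .56 -.196 .076 -2 14;echo grey; python3 plan.py .484 -.384 .076 3 18
```

```text
30.4333 [0.477248   0.0273379  0.07967826] 0.06484823497682128
F [ 0.007 -0.041 -2.678] [0.55 0.57 0.42] eff [-1.0000e-03 -4.2375e+01  2.0190e+00 -2.0684e+01  1.0000e-02  5.0000e-03
  0.0000e+00] [0.003 0.142 0.007 0.038 0.    0.004 0.   ]
red
from [0.4772 0.0273 0.0797] psi 83.0 rot/row units 1.012
[-0.6, 0.31, 0.01], [-0.57, 0.37, 0.01], [-0.53, 0.43, 0.01], [-0.48, 0.49, 0.01], [-0.42, 0.53, 0.01],
[-0.36, 0.58, 0.01], [-0.3, 0.61, 0.01], [-0.23, 0.64, 0.01], [-0.17, 0.66, 0.01], [-0.09, 0.67, 0.01],
[-0.02, 0.68, 0.01], [0.05, 0.68, 0.01], [0.12, 0.67, 0.01], [0.19, 0.65, 0.01], 
grey
from [0.4772 0.0273 0.0797] psi 83.0 rot/row units 0.741
[-0.91, 0.13, 0.01], [-0.89, 0.2, 0.01], [-0.87, 0.26, 0.01], [-0.85, 0.33, 0.01], [-0.82, 0.4, 0.01],
[-0.79, 0.46, 0.01], [-0.75, 0.52, 0.01], [-0.71, 0.58, 0.01], [-0.66, 0.63, 0.01], [-0.61, 0.68, 0.01],
[-0.56, 0.72, 0.01], [-0.5, 0.77, 0.01], [-0.44, 0.8, 0.01], [-0.38, 0.83, 0.01], [-0.31, 0.86, 0.01],
[-0.24, 0.88, 0.01], [-0.17, 0.9, 0.01], [-0.1, 0.91, 0.01],
```

Tin 2 weighs about 270 g, under 300, so it goes in the red tray. First I'll fit the red tray's pose by its silhouette.

```bash
cat > fit.py <<'E'
from h import *
from scipy.optimize import minimize
T={}
for c in("side","scene"):
    save(c,c+"11.png");r=models.outline_of("reject",c)[0]
    m=r["region"].astype(np.uint8);k=max(cv2.findContours(m,0,1)[0],key=cv2.contourArea);h=np.zeros((480,640),np.uint8);cv2.fillPoly(h,[cv2.convexHull(k)],1);T[c]=h;print(c,r["p"],m.sum(),h.sum())
def sil(c,p):
    a=p[2];C,S=np.cos(a),np.sin(a)
    P=[proj(c,(p[0]+C*x-S*y,p[1]+S*x+C*y,z)) for x in(-.12,.12) for y in(-.07,.07) for z in(0,.036)]
    h=np.zeros((480*4,640*4),np.uint8);cv2.fillPoly(h,[cv2.convexHull((np.array(P)*4).astype(np.int32))],1);return cv2.resize(h,(640,480),interpolation=cv2.INTER_AREA if 0 else 0)
def cost(p,cs): return sum(np.count_nonzero(sil(c,p)!=T[c])/T[c].sum() for c in cs)
for cs in(["side"],["scene"],["side","scene"]):
    r=minimize(cost,[.507,-.193,-.03],args=(cs,),method="Nelder-Mead",options=dict(initial_simplex=[[.507,-.193,-.03],[.515,-.193,-.03],[.507,-.185,-.03],[.507,-.193,.03]],maxiter=60));print(cs,r.x.round(4),round(r.fun,3))
E
python3 fit.py
```

```text
side 0.55 8906 9179
scene 0.97 4255 4378
['side'] [ 0.5072 -0.1937 -0.0243] 0.013
['scene'] [ 0.5112 -0.1923 -0.0183] 0.039
['side', 'scene'] [ 0.5072 -0.1936 -0.0227] 0.061
```

Emit:
step_arm(grip=[-1, -1, -1, -1, -1], translation=[[-0.6, 0.31, 0], [-0.57, 0.37, 0], [-0.53, 0.43, 0], [-0.48, 0.49, 0], [-0.42, 0.53, 0]], rot=[[0, 0, 1], [0, 0, 1], [0, 0, 1], [0, 0, 1], [0, 0, 1]])

```text
clock: 31.05
tool_pos: [0.5069, -0.0531, 0.0797]
orientation: [0.896, 0.444, 0.0, 0.0]
contact_force: [0.1, -0.3, -2.6]
grip_width: 0.0644
```

Emit:
step_arm(grip=[-1, -1, -1, -1, -1], translation=[[-0.36, 0.58, 0], [-0.3, 0.61, 0], [-0.23, 0.64, 0], [-0.17, 0.66, 0], [-0.09, 0.67, 0]], rot=[[0, 0, 1], [0, 0, 1], [0, 0, 1], [0, 0, 1], [0, 0, 1]])

```text
clock: 31.47
tool_pos: [0.5373, -0.1324, 0.0796]
orientation: [0.98, 0.197, -0.0, -0.0]
contact_force: [-0.4, 0.3, -2.5]
grip_width: 0.0643
```

Emit:
step_arm(grip=[-1, -1, -1, -1, -1], translation=[[-0.02, 0.68, 0], [0.05, 0.68, 0], [0.12, 0.67, 0], [0.27, 0.65, 0], [0, 0, 0]], rot=[[0, 0, 1], [0, 0, 1], [0, 0, 1], [0, 0, 1], [0, 0, 0]])

```text
clock: 31.88
tool_pos: [0.5649, -0.1988, 0.08]
orientation: [1.0, -0.013, 0.001, 0.002]
contact_force: [0.7, -1.2, -2.2]
grip_width: 0.0644
```

Emit:
step_arm(grip=[-1, -1, -1], translation=[[0, 0, 0], [0, 0, 0], [0, 0, 0]], rot=[[0, 0, 0], [0, 0, 0], [0, 0, 0]])

```text
clock: 32.13
tool_pos: [0.5634, -0.1936, 0.0794]
orientation: [1.0, -0.008, -0.0, -0.001]
contact_force: [0.5, 0.5, -1.9]
grip_width: 0.0642
```

```bash
python3 plan.py .563 -.194 .004 -1.3 4
```

```text
from [ 0.5634 -0.1936  0.0794] psi -0.9 rot/row units 0.017
[-0.0, 0.0, 0.75], [-0.0, 0.0, 0.75], [-0.0, 0.0, 0.75], [-0.0, 0.0, 0.75],
```

Emit:
step_arm(grip=[-1, -1, -1, -1, -1], translation=[[0, 0, 0.8], [0, 0, 0.8], [0, 0, 0.8], [0, 0, 0.5], [0, 0, 0.15]], rot=[[0, 0, 0], [0, 0, 0], [0, 0, 0], [0, 0, 0], [0, 0, 0]])

```text
clock: 32.55
tool_pos: [0.5622, -0.1935, 0.0014]
orientation: [1.0, -0.008, -0.002, -0.001]
contact_force: [-0.3, 0.4, -2.3]
grip_width: 0.0644
```

Emit:
step_arm(grip=[-1, -1, -1, -1], translation=[[0, 0, 0.1], [0, 0, 0.08], [0, 0, 0.05], [0, 0, 0]], rot=[[0, 0, 0], [0, 0, 0], [0, 0, 0], [0, 0, 0]])

```text
clock: 32.88
tool_pos: [0.5643, -0.1951, -0.0017]
orientation: [1.0, -0.009, 0.001, 0.0]
contact_force: [-0.3, -1.1, -2.2]
grip_width: 0.0648
```

Emit:
step_arm(grip=[-1, -1, -1], translation=[[0, 0, 0.06], [0, 0, 0.05], [0, 0, 0]], rot=[[0, 0, 0], [0, 0, 0], [0, 0, 0]])

```text
clock: 33.13
tool_pos: [0.5646, -0.1951, -0.0028]
orientation: [1.0, -0.009, 0.001, -0.0]
contact_force: [-4.7, 2.6, 16.1]
grip_width: 0.0646
```

Contact with the tray floor. I'll unload, release and lift away.

Emit:
step_arm(grip=[-1, 0.75, 0.75, 0.75, 0.75], translation=[[0, 0, -0.08], [0, 0, 0], [0, 0, 0], [0, 0, 0], [0, 0, -0.2]], rot=[[0, 0, 0], [0, 0, 0], [0, 0, 0], [0, 0, 0], [0, 0, 0]])

```text
clock: 33.55
tool_pos: [0.5632, -0.1948, 0.0013]
orientation: [1.0, -0.009, -0.001, -0.0]
contact_force: [-0.8, 0.0, -0.2]
grip_width: 0.0748
```

Emit:
step_arm(grip=[0.75, 0.75, 0.75, 0.75, 0.75], translation=[[0, 0, -0.5], [0, 0, -1], [0, 0, -1], [0, 0, -1], [0, 0, -1]], rot=[[0, 0, 0], [0, 0, 0], [0, 0, 0], [0, 0, 0], [0, 0, 0]])

```text
clock: 33.97
tool_pos: [0.5637, -0.1952, 0.1166]
orientation: [1.0, -0.009, 0.0, 0.0]
contact_force: [-0.4, 0.2, 0.2]
grip_width: 0.0746
```

Emit:
step_arm(grip=[0.75, 0.75, 0.75, 0.75, 0.75], translation=[[0, 0, -1], [0, 0, -1], [0, 0, -1], [0, 0, 0], [0, 0, 0]], rot=[[0, 0, 0], [0, 0, 0], [0, 0, 0], [0, 0, 0], [0, 0, 0]])

```text
clock: 34.38
tool_pos: [0.5647, -0.1955, 0.1918]
orientation: [1.0, -0.009, 0.002, 0.0]
contact_force: [0.2, 1.1, -0.3]
grip_width: 0.0747
```

```bash
python3 - <<'E'
from h import *
s=bot.sense();print(s["clock"],s["tool_pos"],s["contact_force"],s["grip_width"])
b=save("side","side12.png");a=save("scene","scene12.png")
f=lambda k:cv2.resize(k,(400,400),interpolation=2)
u,v=map(int,proj("scene",(.5187,.3625,.09)));print(u,v,proj("scene",(.5187,.3625,.109)),proj("scene",(.5187,.3625,.071)))
t=np.hstack([f(a[130:380,190:440+20]),f(b[130:480,190:540])])
cv2.imwrite("pics/c12.png",t[:,:,::-1])
def red(im,u,v):
    w=im[v-25:v+25,u-25:u+25].astype(int);m=(w[...,0]>110)&(w[...,1]<70)&(w[...,2]<70);ys,xs=np.nonzero(m);return xs.mean()+u-25,ys.mean()+v-25
for c,im,o in(("scene",a,"scene0.png"),("side",b,"side0.png")):
    u,v=map(int,proj(c,(.516,.36,.093)));n=red(im,u,v);p=red(cv2.imread("pics/"+o)[:,:,::-1],u,v);print(c,n,p,at(c,*n,.093),at(c,*p,.093))
E
```

```text
34.3833 [ 0.56471075 -0.1954725   0.19176626] [ 0.18072976  1.06513617 -0.27690092] 0.07471092579903772
432 320 (np.float64(434.22926242770524), np.float64(315.41820148717125)) (np.float64(431.56286590097625), np.float64(325.7131464301915))
scene (np.float64(433.5733333333333), np.float64(322.1933333333333)) (np.float64(431.9612903225806), np.float64(320.8774193548387)) [0.52302062 0.36680807 0.093     ] [0.52258071 0.3623232  0.093     ]
side (np.float64(275.96216216216214), np.float64(149.03243243243244)) (np.float64(276.1098901098901), np.float64(149.9835164835165)) [0.51321599 0.35742325 0.093     ] [0.51232049 0.35332675 0.093     ]
```

View pics/c12.png

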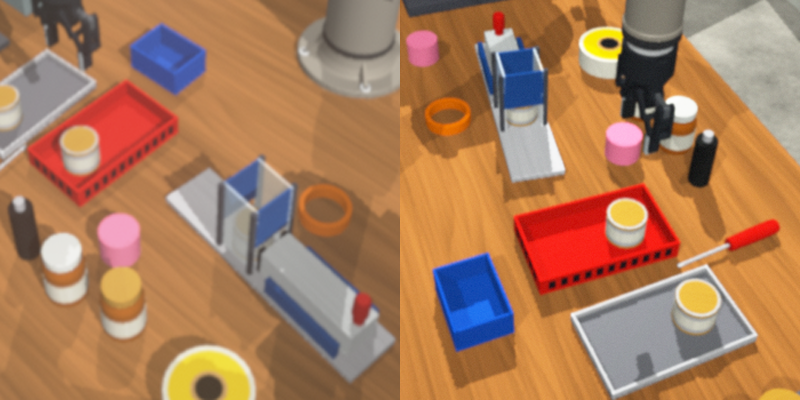

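The picture shows tin 1 upright in the grey tray and tin 2 upright in the red tray. The third tin shows in the slot at the bottom of the tower. The knob is about 4 mm further back than at the start in both views, so it is at its back stop.

```bash
python3 -c "
from cell import ticket
print(ticket.sign_off())"
```

```text
the job is handed in; nothing more can be done
None
```

Both tins are sorted and the job is handed in, at about 34 s on the robot's clock.

- **Tin 1:** about 371 g, pushed out and stood upright in the grey infeed tray.
- **Tin 2:** about 270 g, pushed out only after tin 1 was placed, then stood upright in the red tray. It is right at the edge of the 30 g band, where either tray is allowed.

**Last checks:** the final pictures show both tins upright in their trays and the third tin at the bottom of the magazine. The other objects look to be where they were, by eye. The knob sits about 4 mm further back than at the start in both views, and the last pull met the back stop. The gripper was clear of everything when I handed in.

**What disagreed:**
- **Fingertip height:** the real fingertips sit about 25 mm higher than the reported position, so my first grasp closed just above the knob. I corrected for this afterwards.
- **Second push:** the tool stopped about 5 mm short of where the first push had ended. Tin 2 stood at the exit and the pull-back was offset by the same 5 mm, so the knob had shifted in the grip.
- **Force on that push:** holding the shuttle against its stop, the sideways force read about 40 N (44 N in all). That force was at the gripped knob; I saw no sign of the arm or gripper body touching anything.

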